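Put the craft supplies back on their fitted wooden rests

TASK

Put the four craft supplies on the prep table back, each on the plain wooden rest that is shaped for it: the marker pen lying in the long cradle, the hand stamp standing in the rectangular tray, the clothes peg flat in the narrow slotted tray and the spice jar from the front part of the table (not one of those at the back edge) standing in the round seat. Each must sit fully down in its rest and be let go. Keep the spice jar upright all the way, and leave the honey jar and the glue bottle where they are.

Things in the scene. Friction and masses are not known exactly. Their poses are not given: they have to be found in the camera images.
- stamp_mid (a point): centre of the hand stamp: a rectangular dark wooden block 60 x 40 x 19 mm with a dark rubber sole and an upright round wooden handle on top (25 mm across between 28 and 56 mm above the table, narrower below), 62 mm tall in all, about 80 g, standing upright (centre 31 mm up); the block's 60 mm side lies along its x axis, either way round; grip the handle
- marker_mid (a point): centre of the marker pen: 135 mm long, 17 mm across and 16 mm high, white with a green cap, lying on the table (centre 8 mm up); its long axis is its y axis, either way round
- peg_mid (a point): centre of the clothes peg: a pink bar 72 mm long, 15 mm wide, 12 mm high, lying flat on the table (centre 6 mm up); its long axis is its y axis, either way round
- jar_mid (a point): centre of the spice jar: clear glass with a dark green cap, 46 mm across, 106 mm tall, 110 g, standing upright by itself on the front half of the table (centre 53 mm up), not one of the two similar jars at the far back edge, which are fixed; z axis up
- stamp_rest: open rectangular tray of light-coloured wood for the hand stamp, fixed to the table: 88 x 68 mm outside, 76 x 56 mm inside, 16 mm high, inner floor 5 mm up, origin at the centre of its underside, x axis along its length. Seated, the stamp's centre is 36 mm above the origin
- marker_rest: long cradle of light-coloured wood for the marker, fixed to the table: base 166 x 46 x 8 mm, origin at the centre of its underside, x axis along its length. Two small V rests 30 to 56 mm either side of the middle (cheek tops 26 mm up, V mouth 28 mm wide); end stops 23 mm high with 153 mm between them. Seated, the marker's centre is about 23 mm above the origin and its underside about 7 mm clear of the base in the middle
- peg_rest: narrow slotted tray of light-coloured wood for the clothes peg, fixed to the table: base 106 x 50 x 6 mm, origin at the centre of its underside, x axis along its length. Two flat pads with tops 14 mm up, 19 to 37 mm either side of the middle, with side guards 22 mm high and 31 mm apart beside the pads only; end stops 22 mm high with 86 mm between them. Seated, the peg's centre is 20 mm above the origin
- jar_rest: round cup-shaped seat of light-coloured wood for the spice jar, fixed to the table: 74 mm outside, 62 mm inside, 22 mm high, inner floor 6 mm up, origin at the centre of its underside. Seated, the jar's centre is 59 mm above the origin
- honey_mid (a point): centre of the honey jar, a bystander: 71 mm across, 110 mm tall, grey lid, standing behind the work; leave it alone
- glue_mid (a point): centre of the glue bottle, a bystander: white with an orange nozzle, 55 mm across, 156 mm tall, standing at the right; leave it alone
There are look-alikes about, which are no part of the job. What is shaped like the peg_rest but orange is not meant.

How it is judged (in metres and radians):
At the end, for the whole second after the job is handed in: The marker lies in the long cradle, the stamp stands in the rectangular tray, the peg flat in the slotted tray, the spice jar upright in the round seat: each within 13 to 15 mm of its rest's centre, lined up with it, fully down (height within 4 to 6 mm), let go and staying there (horizontal distance between stamp_mid and stamp_rest below 0.015 m and z of stamp_mid in the frame of stamp_rest between 0.032 and 0.0405 m and angle between the x axis of stamp_mid and the x axis of stamp_rest, either way round below 0.45 rad and angle between each of stamp_mid, jar_mid's own z axis and vertical below 0.1 rad and horizontal distance between marker_mid and marker_rest below 0.014 m and z of marker_mid in the frame of marker_rest between 0.018 and 0.029 m and angle between the y axis of marker_mid and the x axis of marker_rest, either way round below 0.15 rad and horizontal distance between peg_mid and peg_rest below 0.015 m and z of peg_mid in the frame of peg_rest between 0.016 and 0.0235 m and angle between the y axis of peg_mid and the x axis of peg_rest, either way round below 0.3 rad and horizontal distance between jar_mid and jar_rest below 0.013 m and z of jar_mid in the frame of jar_rest between 0.055 and 0.063 m); the robot touches nothing.
It fails at once if the spice jar is tipped over (more than about 35 degrees) (angle between jar_mid's own z axis and vertical above 0.6 rad).
It fails at once if the honey jar is moved more than 30 mm (distance of honey_mid from where it was at the start of the episode above 0.03 m).
It fails at once if the glue bottle is moved more than 30 mm (distance of glue_mid from where it was at the start of the episode above 0.03 m).
It also fails if it takes over 118 s, if anything falls off the work surface, if the arm or the gripper's body presses on something with over 40 N, if the wrist force passes 120 N, or if a joint passes its speed limit or range.

ROBOT

A 6-joint arm with a two-finger parallel gripper is mounted at the origin on a cart in front of the work surface, level with it; the furniture and walls round the work are solid. World frame = base frame: x ahead of the robot, y to its left, z up, the work surface at z = 0. Lengths are in mm, angles in rad, forces in N, time in s.
With the tool pointing down it reaches from about 425 to 925 mm from the base axis. Payload 12.5 kg.
Tool frame: the origin (TCP) lies on the centre line of the jaws, within the pads' length; the fingertips stand 11 mm ahead of it and the grasp point (between the pads) lies 8 mm behind it (r.tcp_to_tips is the distance from the TCP to the fingertips, in mm); z points along the fingers, y is the line along which they close (so a half turn about z gives the same grasp; the last joint's range is limited). The gripper opens to 85 mm and grips with 20 to 120 N. Pads are 22 mm wide; open, the fingers measure 114 mm over their backs; the gripper's body (76 mm by 85 mm) begins 54 mm behind the grasp point. The pads swing forward as they close: fully open they stand 13 mm farther back than shut.
Start: joints at [1.159, 0.491, 1.559, -0, 1.092, -0.106], TCP at [188.142, 596.025, 242.327] pointing down, gripper open.
Joint ranges: [-3.1, 3.1], [-0.84, 2.19], [0.05, 2.79], [-1.13, 4.28], [0.06, 2.93], [-2.69, 2.69]. Speed limits (rad/s): [2.22, 2.22, 2.79, 3.14, 3.14, 3.14].

INTERFACE

Orientations are given as a rotation vector (axis times angle).
In Python, from bench import r gives the robot as it stands. The module is installed in compiled form; this text tells all that it offers.
- The arm moves only by the shell command python3 -m inch 'ROWS'. ROWS is JSON, a list of rows, each an object of numbers: "fingers": the opening, from 0 (shut) to 1 (fully open); "dx", "dy", "dz": the shift along the tool's x, y, z in mm; "rx", "ry", "rz": the turn, a rotation vector about the tool's x, y, z in rad. In form: [{"fingers": .., "dx": .., "dy": .., "dz": .., "rx": .., "ry": .., "rz": ..}, ...]. A call has 1 to 5 rows; each row is the pose to reach, as a shift and turn from the pose commanded when the call began, along the tool's axes at that moment; what a row does not reach only later rows make up. A row lasts 1/8 s, in which the tool goes at most 62.5 mm and 10.7 degrees, less where a joint would pass 70% of its speed; a pose out of reach is approached as far as the arm can. A call with a gripper value outside its range is refused whole. The fingers move at their own pace and stop on an object; the grip force is fixed at half the most. Time passes only in rows, so rows that repeat a pose let the fingers close. It gives the time, the measured TCP pose, the force, the opening and the grip force at its end, in the units of the state.
- r.observe(): the state, without advancing time (a new reading comes with each control period).
- r.read_camera(name): name is "scene" or "top" or "wrist"; returns a dict with "color" (480x640x3 uint8, blue, green, red), "mtx" (3x3 intrinsics, pixels), "position" and "orientation" of the camera in the world; the wrist camera has in their place "T_tool_cam" (4x4, takes a point from camera to tool coordinates, whose origin is the TCP and whose axes are the flange's). Camera axes: x right, y up, looking along -z (the intrinsics and any distortion apply to the point x, -y, -z); pixel columns grow to the right and rows downward; lengths in mm; the calibration is good to about 2 mm. A picture is of the moment at which its call begins: read the wrist's pose just before it. There is no depth.
- r.job_done(): hands the job in; it is judged then, once.
The state is a dict: "t": time; "joint_pos": joint angles; "qvel": joint speeds; "tau": joint torques, N m; "position": TCP position; "orientation": TCP orientation; "ft_force": force on the tool from outside, world axes, zero at the start; "ft_torque": the same for the moment, N m; "finger_gap": opening from 0.0 (shut) to 1.0 (fully open); "grasp_force": force on a finger pad.
Only numpy, scipy, OpenCV 4.12 (cv2) and the standard library are available. Lean on these libraries where they do the work, as an engineer would, in place of code of your own. Each camera call takes 0.05 s, during which the arm holds its last target. There are 200 camera calls.

## Working session

There is one attempt and no reset: what is moved stays moved. The work goes in short steps, Python scripts to look and compute and a shell command to move; the robot and the scene stay as the last step left them, time stands still between calls to the robot, and variables do not carry over. Pictures are saved under pics/ and viewed, at most 14 in all, crops included, and the job is handed in when it is done.

```bash
mkdir -p pics; python3 - <<'E'
from bench import r
import cv2,numpy as np
print(r.observe())
for n in("scene","top"):
    c=r.read_camera(n); cv2.imwrite(f"pics/{n}0.png",c["color"]); print(n,c["mtx"],c["position"],c["orientation"],[k for k in c])
c=r.read_camera("wrist"); print(c["T_tool_cam"],c["mtx"],c.keys())
E
```

```text
{'t': 0.0, 'joint_pos': array([ 1.15940692e+00,  4.91543931e-01,  1.55949726e+00,  3.18381701e-05,
        1.09166405e+00, -1.05621904e-01]), 'qvel': array([-1.21810800e-03,  1.25835894e-03, -7.57299070e-05, -1.12275852e-03,
        7.53151369e-04, -2.62751925e-03]), 'tau': array([ 2.31318672e-04, -6.18418980e+01, -2.61607021e+01, -1.06702562e-04,
        3.86057189e-03,  2.16348172e-05]), 'position': array([188.03420703, 595.80567624, 241.72097108]), 'orientation': array([-4.78404891e-01, -3.10463715e+00,  1.67807424e-03]), 'ft_force': array([ 0.09077237,  0.88116126, -0.15834714]), 'ft_torque': array([ 0.02898544,  0.01949478, -0.01130524]), 'grasp_force': 0.0, 'finger_gap': 0.9989665694009885}
scene [[524.41926101   0.         325.41387395]
 [  0.         524.41926101 239.45122459]
 [  0.           0.           1.        ]] [-226.11385765 -945.76519041  886.43665886] [ 0.88983972 -0.36151914 -0.75681253] ['color', 'mtx', 'position', 'orientation']
top [[434.60964409   0.         321.25802308]
 [  0.         434.60964409 243.82831065]
 [  0.           0.           1.        ]] [ 426.47666351 -132.411061    986.90511152] [ 0.10552183 -0.14825464 -1.58171357] ['color', 'mtx', 'position', 'orientation']
[[ 7.70283045e-04  9.58660594e-01  2.84551002e-01  7.19156170e+01]
 [ 9.99999149e-01 -4.38851528e-04 -1.22850639e-03  1.51612336e+00]
 [-1.05284502e-03  2.84551706e-01 -9.58660116e-01 -1.33019524e+02]
 [ 0.00000000e+00  0.00000000e+00  0.00000000e+00  1.00000000e+00]] [[345.01311125   0.         327.96750127]
 [  0.         345.01311125 240.22127692]
 [  0.           0.           1.        ]] dict_keys(['color', 'mtx', 'T_tool_cam'])
```

View pics/scene0.png

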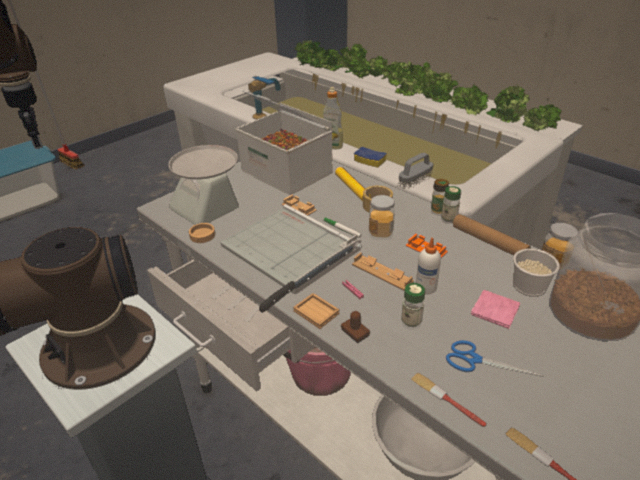

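View pics/top0.png

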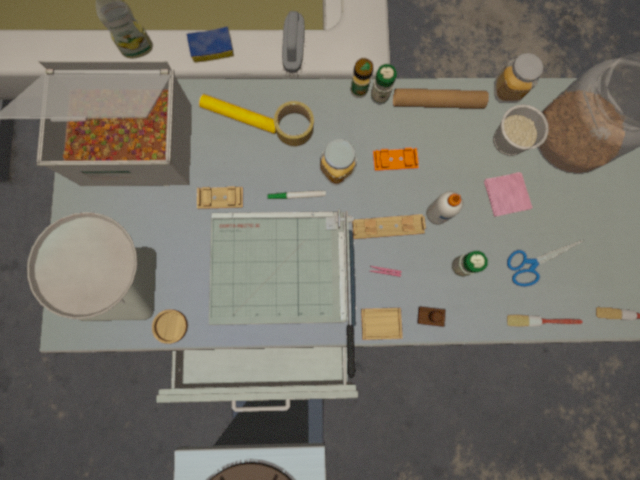

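The scene and top views show all the items. Top-view pixels: peg_rest (220,197), marker (297,195), marker_rest (388,227), peg (385,271), stamp_rest (381,323), stamp (432,316), jar (472,263), jar_rest (171,326), glue (447,207) and honey (338,158). The orange look-alike is at (396,159).

```bash
cat > h.py <<'E'
import cv2,numpy as np
from scipy.spatial.transform import Rotation as R
from bench import r
def cam(n):
    """image, K, R (cam->world), position"""
    o=r.observe(); c=r.read_camera(n)
    if n=="wrist":
        T=np.eye(4); T[:3,:3]=R.from_rotvec(o["orientation"]).as_matrix(); T[:3,3]=o["position"]
        T=T@c["T_tool_cam"]; return c["color"],c["mtx"],T[:3,:3],T[:3,3]
    return c["color"],c["mtx"],R.from_rotvec(c["orientation"]).as_matrix(),np.array(c["position"])
def ray(C,px,z):
    im,K,Rm,p=C; px=np.atleast_2d(px).astype(float)
    d=np.c_[(px[:,0]-K[0,2])/K[0,0],-(px[:,1]-K[1,2])/K[1,1],-np.ones(len(px))]@Rm.T
    return p+d*((z-p[2])/d[:,2])[:,None]
def proj(C,X):
    im,K,Rm,p=C; q=(np.atleast_2d(X)-p)@Rm
    return np.c_[K[0,0]*q[:,0]/-q[:,2]+K[0,2],-K[1,1]*q[:,1]/-q[:,2]+K[1,2]]
def blob(C,lo,hi,roi,z,close=3):
    """largest HSV blob in roi x0,y0,x1,y1 -> metric min area rect on plane z: centre, (long,short), yaw of long side"""
    x0,y0,x1,y1=roi
    hsv=cv2.cvtColor(C[0],cv2.COLOR_BGR2HSV)[y0:y1,x0:x1]
    m=cv2.morphologyEx(cv2.inRange(hsv,lo,hi),cv2.MORPH_CLOSE,np.ones((close,close)))
    cs,_=cv2.findContours(m,cv2.RETR_EXTERNAL,cv2.CHAIN_APPROX_NONE)
    c=max(cs,key=cv2.contourArea)[:,0]+[x0,y0]
    P=ray(C,c,z)[:,:2].astype(np.float32)
    b=cv2.boxPoints(cv2.minAreaRect(P)); e=[b[1]-b[0],b[2]-b[1]]; L=[np.linalg.norm(v) for v in e]
    v=e[int(np.argmax(L))]; a=np.arctan2(v[1],v[0]); a=(a+np.pi/2)%np.pi-np.pi/2
    return b.mean(0).round(1),np.round(sorted(L)[::-1],1),round(float(a),3)
E
python3 - <<'E'
from h import *
C=cam("top"); hsv=cv2.cvtColor(C[0],cv2.COLOR_BGR2HSV)
for n,p in dict(pr=(220,197),mr=(388,225),sr=(381,323),jr=(171,326),peg=(375,271),st=(425,318),table=(300,340),cap=(474,262)).items(): print(n,hsv[p[1],p[0]])
wood=((8,70,70),(25,255,255))
for n,roi,z in(("peg_rest",(190,175,250,220),14),("marker_rest",(345,205,440,245),14),("stamp_rest",(352,300,410,345),16),("jar_rest",(145,300,195,350),22)):
    print(n,blob(C,*wood,roi,z))
print("peg",blob(C,(160,70,60),(179,255,255),(355,255,415,290),12))
print("stamp",blob(C,(0,60,0),(25,255,90),(412,300,455,335),19))
print("cap",blob(C,(45,80,20),(85,255,255),(455,245,495,280),106))
print("marker",ray(C,[(268,195),(326,194)],8))
print("glue,honey",ray(C,[(455,200)],156),ray(C,[(340,153)],110))
E
```

```text
pr [ 19 116 170]
mr [ 19 119 174]
sr [ 19 114 183]
jr [ 19 114 174]
peg [175  80 165]
st [ 13 161  95]
table [107  15 153]
cap [ 27  49 183]
peg_rest (array([696.5,  71.4], dtype=float32), array([103. ,  50.6], dtype=float32), -1.549)
marker_rest (array([ 623.6, -315.5], dtype=float32), array([168.7,  45.9], dtype=float32), -1.501)
stamp_rest (array([ 405.2, -289.6], dtype=float32), array([88.2, 67.2], dtype=float32), -1.554)
jar_rest (array([406.7, 172.5], dtype=float32), array([72.9, 70.9], dtype=float32), -1.538)
peg (array([ 520.9, -306.7], dtype=float32), array([62.9, 12.3], dtype=float32), 1.391)
stamp (array([ 420.8, -399.3], dtype=float32), array([55.9, 33.2], dtype=float32), 1.492)
cap (array([ 529.8, -473.9], dtype=float32), array([45.7, 42.4], dtype=float32), 1.501)
marker [[ 701.77352121  -38.86820191    8.        ]
 [ 702.88042549 -173.4278459     8.        ]]
glue,honey [[ 646.33727446 -423.39098385  156.        ]] [[ 763.50379858 -200.51633802  110.        ]]
```

```bash
cat >> h.py <<'E'
def go(x,y,z,yaw=np.pi/2):
    """tool-axis shift and turn from the present pose to a downward pose with tool x at world angle yaw"""
    o=r.observe(); A=R.from_rotvec(o["orientation"])
    B=R.from_matrix(np.array([[np.cos(yaw),np.sin(yaw),0],[np.sin(yaw),-np.cos(yaw),0],[0,0,-1]]).T.reshape(3,3).T)
    d=A.inv().apply(np.array([x,y,z])-o["position"]); w=(A.inv()*B).as_rotvec()
    print("t %.2f"%o["t"],"pos",o["position"].round(1),"go d",d.round(1),"r",w.round(3),"gap %.3f"%o["finger_gap"])
E
python3 - <<'E'
from h import *
go(480,250,340)
a,b=cam("scene"),cam("top")
# scale pan centre/back rim, glass box lid corner, cutter handle, by two rays
for n,p,q in(("pan",(203,160),(83,265)),("box lid",(333,130),(175,70)),("cutter arm",(357,238),(350,240)),("honey",(382,202),(340,153)),("glue tip",(431,242),(456,199)),("jar cap",(414,291),(475,261))):
    d=[(ray(c,m,0)-c[3])[0] for c,m in((a,p),(b,q))]; d=[v/np.linalg.norm(v) for v in d]
    s=np.linalg.lstsq(np.c_[d[0],-d[1]],b[3]-a[3],rcond=None)[0]
    print(n,(a[3]+s[0]*d[0]).round(),(b[3]+s[1]*d[1]).round())
E
```

```text
t 0.20 pos [188.1 595.9 241.9] go d [-382.5 -242.   -97.9] r [-1.000e-03  0.000e+00  1.265e+00] gap 1.002
pan [527. 297. 154.] [527. 297. 154.]
box lid [924. 135. 163.] [923. 136. 163.]
cutter arm [ 607. -243.   87.] [ 581. -219.   80.]
honey [ 763. -199.  105.] [ 765. -201.  106.]
glue tip [ 653. -432.  143.] [ 652. -430.  142.]
jar cap [ 530. -476.   98.] [ 531. -477.   98.]
```

```bash
python3 -m inch '[{"dz":-60},{"dx":-120,"dy":-75,"dz":-98,"rz":0.25},{"dx":-200,"dy":-130,"dz":-98,"rz":0.45},{"dx":-290,"dy":-185,"dz":-98,"rz":0.65},{"dx":-382,"dy":-242,"dz":-98,"rz":0.85}]'; python3 - <<'E'
from h import *
go(480,-330,300)
E
```

```text
t 0.30 pos [188.1 596.  242.1] go d [-557.1 -795.1  -57.6] r [-0.     0.     1.265] gap 1.000invalid input at $[0]: expected keys fingers, dx, dy, dz, rx, ry, rz
```

```bash
python3 -m inch '[{"fingers":1,"dx":0,"dy":0,"dz":-60,"rx":0,"ry":0,"rz":0},{"fingers":1,"dx":-60,"dy":-40,"dz":-98,"rx":0,"ry":0,"rz":0.18},{"fingers":1,"dx":-115,"dy":-72,"dz":-98,"rx":0,"ry":0,"rz":0.36},{"fingers":1,"dx":-165,"dy":-105,"dz":-98,"rx":0,"ry":0,"rz":0.54},{"fingers":1,"dx":-215,"dy":-136,"dz":-98,"rx":0,"ry":0,"rz":0.72}]'; python3 - <<'E'
from h import *
go(480,250,340);go(480,-330,300)
E
```

```text
t: 0.92
position: [345.3, 409.1, 340.6]
orientation: [1.549, 2.733, 0.001]
ft_force: [1.1, 1.0, -0.5]
finger_gap: 1.003
grasp_force: 0.0
t 0.93 pos [345.3 409.1 340.6] go d [-205.7   33.8    0.6] r [ 0.001 -0.     0.539] gap 1.003
t 0.93 pos [345.3 409.1 340.6] go d [-703.4 -264.1   40.3] r [ 0.001 -0.     0.539] gap 1.003
```

```bash
python3 -m inch '[{"fingers":1,"dx":-52,"dy":9,"dz":0,"rx":0,"ry":0,"rz":0.18},{"fingers":1,"dx":-103,"dy":17,"dz":0,"rx":0,"ry":0,"rz":0.36},{"fingers":1,"dx":-155,"dy":25,"dz":0,"rx":0,"ry":0,"rz":0.539},{"fingers":1,"dx":-206,"dy":34,"dz":0,"rx":0,"ry":0,"rz":0.539}]'; python3 -m inch '[{"fingers":1,"dx":-60,"dy":0,"dz":0,"rx":0,"ry":0,"rz":0},{"fingers":1,"dx":-120,"dy":0,"dz":0,"rx":0,"ry":0,"rz":0},{"fingers":1,"dx":-180,"dy":0,"dz":0,"rx":0,"ry":0,"rz":0},{"fingers":1,"dx":-240,"dy":0,"dz":0,"rx":0,"ry":0,"rz":0},{"fingers":1,"dx":-300,"dy":0,"dz":0,"rx":0,"ry":0,"rz":0}]'; python3 - <<'E'
from h import *
go(480,-330,300)
E
```

```text
t: 1.42
position: [481.2, 250.7, 340.4]
orientation: [2.218, 2.225, 0.001]
ft_force: [0.1, 1.0, -0.4]
finger_gap: 1.0
grasp_force: 0.0
t: 2.05
position: [481.7, -49.7, 340.4]
orientation: [2.214, 2.228, 0.001]
ft_force: [-0.0, 1.2, 0.6]
finger_gap: 0.997
grasp_force: 0.0
t 2.05 pos [481.7 -49.7 340.4] go d [-280.3   -3.4   40.4] r [0.001 0.    0.006] gap 0.997
```

```bash
python3 -m inch '[{"fingers":1,"dx":-60,"dy":5,"dz":0,"rx":0,"ry":0,"rz":0},{"fingers":1,"dx":-120,"dy":10,"dz":10,"rx":0,"ry":0,"rz":0},{"fingers":1,"dx":-180,"dy":15,"dz":20,"rx":0,"ry":0,"rz":0},{"fingers":1,"dx":-240,"dy":18,"dz":30,"rx":0,"ry":0,"rz":0.005},{"fingers":1,"dx":-280,"dy":18,"dz":40,"rx":0,"ry":0,"rz":0.005}]'; python3 -m inch '[{"fingers":1,"dx":0,"dy":0,"dz":0,"rx":0,"ry":0,"rz":0},{"fingers":1,"dx":0,"dy":0,"dz":0,"rx":0,"ry":0,"rz":0}]' ; python3 - <<'E'
from h import *
C=cam("wrist"); cv2.imwrite("pics/w1.png",C[0])
import pickle; pickle.dump(C,open("w1.pkl","wb"))
go(480,-330,300)
X=dict(sr=(405,-290,16),mr=(624,-315,14),st=(421,-399,62),peg=(521,-307,12),jar=(530,-474,106),glue=(650,-428,156))
for k,v in X.items(): print(k,proj(C,v).round())
E
```

```text
t: 2.68
position: [501.4, -330.2, 299.5]
orientation: [-2.222, -2.221, 0.0]
ft_force: [0.2, -0.0, 0.1]
finger_gap: 1.001
grasp_force: 0.0
t: 2.92
position: [501.7, -327.2, 300.2]
orientation: [-2.22, -2.222, -0.0]
ft_force: [0.1, 0.2, 0.6]
finger_gap: 1.0
grasp_force: 0.0
t 2.98 pos [ 501.8 -326.8  300.5] go d [ -3.2 -21.8   0.5] r [ 0.    -0.     0.002] gap 1.000
sr [[246. 170.]]
mr [[428. 191.]]
st [[257. 270.]]
peg [[343. 184.]]
jar [[353. 349.]]
glue [[489. 338.]]
```

View pics/w1.png

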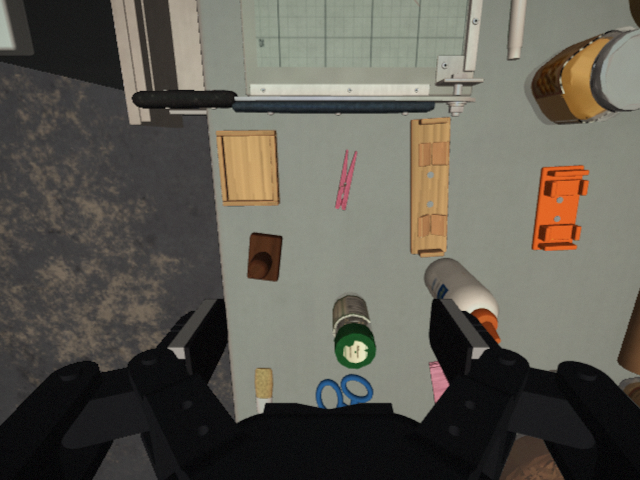

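The wrist view shows the tray at (248,168), the stamp at (264,257), the peg at (345,180) and the marker rest at (431,187). The jar cap is at (355,346), the glue at (463,290), and the cutter's bar lies at row 104. I'll measure from this picture.

```bash
python3 - <<'E'
from h import *
import pickle; C=pickle.load(open("w1.pkl","rb"))
wood=((8,60,60),(25,255,255))
for z in(8,23):print("marker_rest",blob(C,*wood,(400,115,455,260),z))
for z in(0,16):print("stamp_rest",blob(C,*wood,(210,120,285,212),z))
for z in(3,12):print("peg",blob(C,(160,60,50),(179,255,255),(325,140,370,220),z))
hsv=cv2.cvtColor(C[0],cv2.COLOR_BGR2HSV); print(hsv[245,272],hsv[250,258],hsv[266,260],hsv[345,340],hsv[330,345])
print("stamp block",blob(C,(0,60,0),(25,255,110),(240,228,290,285),15))
print("cap",blob(C,(45,60,15),(90,255,255),(325,320,385,375),103,9))
E
python3 - <<'E'
import cv2
a=cv2.imread("pics/w1.png"); cv2.imwrite("pics/c1.png",cv2.resize(a[120:380,200:460],(780,780))[:, :][0:600]); 
E
```

```text
marker_rest (array([ 627.5, -315.8], dtype=float32), array([171.3,  47.1], dtype=float32), -1.502)
marker_rest (array([ 623.1, -313.6], dtype=float32), array([165.3,  45.4], dtype=float32), -1.502)
stamp_rest (array([ 404.3, -289.6], dtype=float32), array([91.4, 72.9], dtype=float32), -1.56)
stamp_rest (array([ 407.9, -288.2], dtype=float32), array([88. , 70.3], dtype=float32), -1.56)
peg (array([ 524.3, -303. ], dtype=float32), array([73. , 13.5], dtype=float32), 1.389)
peg (array([ 523.8, -302. ], dtype=float32), array([71.5, 13.2], dtype=float32), 1.389)
[ 12 164  67] [ 11 165  74] [ 11 169  74] [ 64 154  83] [ 59 138  37]
stamp block (array([ 420.8, -399.6], dtype=float32), array([62.5, 40.2], dtype=float32), 1.439)
cap (array([ 532.2, -470. ], dtype=float32), array([61.1, 44.4], dtype=float32), -1.497)
```

View pics/c1.png

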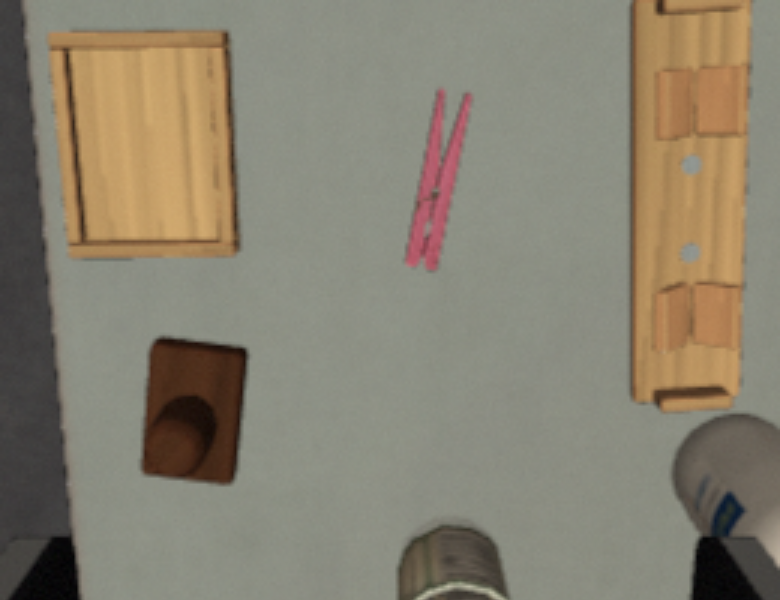

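```bash
python3 -m inch '[{"fingers":1,"dx":-20,"dy":-22,"dz":50,"rx":0,"ry":0,"rz":0},{"fingers":1,"dx":-40,"dy":-44,"dz":100,"rx":0,"ry":0,"rz":0},{"fingers":1,"dx":-60,"dy":-66,"dz":150,"rx":0,"ry":0,"rz":0},{"fingers":1,"dx":-73,"dy":-81,"dz":190,"rx":0,"ry":0,"rz":0},{"fingers":1,"dx":-73,"dy":-81,"dz":190,"rx":0,"ry":0,"rz":0}]'; python3 - <<'E'
from h import *
go(421,-399.5,37)
C=cam("wrist"); cv2.imwrite("pics/w2.png",C[0])
E
```

```text
t: 3.6
position: [419.9, -399.7, 108.6]
orientation: [-2.218, -2.219, -0.001]
ft_force: [-0.6, -0.4, 1.5]
finger_gap: 0.996
grasp_force: 0.0
t 3.60 pos [ 419.9 -399.7  108.6] go d [-0.   1.2 71.6] r [-0.003 -0.003  0.001] gap 0.996
```

View pics/w2.png

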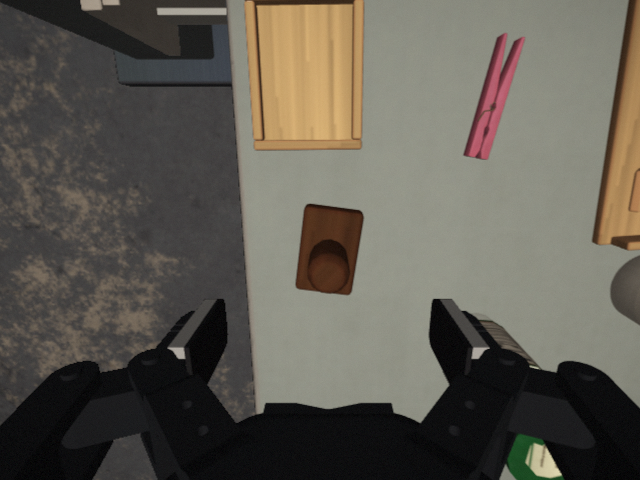

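The stamp handle, at (329,266), lies midway between the fingers, which stand at columns 215 and 448. I'll go down and close.

```bash
python3 -m inch '[{"fingers":1,"dx":0,"dy":0,"dz":40,"rx":0,"ry":0,"rz":0},{"fingers":1,"dx":0,"dy":0.5,"dz":71,"rx":0,"ry":0,"rz":0},{"fingers":1,"dx":0,"dy":0.5,"dz":71,"rx":0,"ry":0,"rz":0},{"fingers":0,"dx":0,"dy":0.5,"dz":71,"rx":0,"ry":0,"rz":0},{"fingers":0,"dx":0,"dy":0.5,"dz":71,"rx":0,"ry":0,"rz":0}]';python3 -m inch '[{"fingers":0,"dx":0,"dy":0,"dz":0,"rx":0,"ry":0,"rz":0},{"fingers":0,"dx":0,"dy":0,"dz":0,"rx":0,"ry":0,"rz":0},{"fingers":0,"dx":0,"dy":0,"dz":0,"rx":0,"ry":0,"rz":0}]'; python3 - <<'E'
from h import *
go(407,-289,90)
E
```

```text
t: 4.28
position: [422.1, -401.1, 41.0]
orientation: [2.218, 2.221, -0.0]
ft_force: [1.1, -0.7, -0.2]
finger_gap: 0.6
grasp_force: 0.0
t: 4.65
position: [421.5, -400.9, 40.1]
orientation: [2.22, 2.222, 0.0]
ft_force: [-0.7, 2.4, 7.2]
finger_gap: 0.275
grasp_force: 58.3
t 4.65 pos [ 421.5 -400.9   40.1] go d [111.9 -14.4 -50. ] r [0.001 0.001 0.001] gap 0.275
```

```bash
python3 -m inch '[{"fingers":0,"dx":0,"dy":0,"dz":-50,"rx":0,"ry":0,"rz":0},{"fingers":0,"dx":40,"dy":-5,"dz":-50,"rx":0,"ry":0,"rz":-0.07},{"fingers":0,"dx":80,"dy":-10,"dz":-50,"rx":0,"ry":0,"rz":-0.14},{"fingers":0,"dx":110.5,"dy":-14.5,"dz":-50,"rx":0,"ry":0,"rz":-0.14},{"fingers":0,"dx":110.5,"dy":-14.5,"dz":-50,"rx":0,"ry":0,"rz":-0.14}]'; python3 -m inch '[{"fingers":0,"dx":0,"dy":0,"dz":0,"rx":0,"ry":0,"rz":0},{"fingers":0,"dx":0,"dy":0,"dz":0,"rx":0,"ry":0,"rz":0}]';python3 - <<'E'
from h import *
go(407,-290,46)
C=cam("wrist"); cv2.imwrite("pics/w3.png",C[0])
E
```

```text
t: 5.28
position: [406.4, -288.6, 89.5]
orientation: [-2.057, -2.373, -0.0]
ft_force: [0.5, -0.3, -1.2]
finger_gap: 0.269
grasp_force: 59.3
t: 5.52
position: [406.9, -291.1, 89.2]
orientation: [2.06, 2.371, 0.0]
ft_force: [0.5, 0.2, -0.8]
finger_gap: 0.272
grasp_force: 59.3
t 5.53 pos [ 406.9 -291.1   89.2] go d [ 1.1  0.2 43.2] r [0.   0.   0.14] gap 0.272
```

View pics/w3.png

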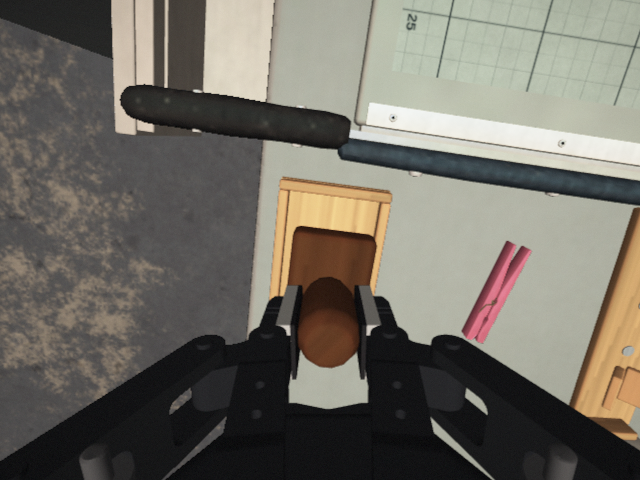

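The stamp hangs over the tray with its block at (333,258), aligned with the tray's walls. I'll lower it and release.

```bash
python3 -m inch '[{"fingers":0,"dx":1,"dy":0,"dz":22,"rx":0,"ry":0,"rz":0},{"fingers":0,"dx":1,"dy":0,"dz":43,"rx":0,"ry":0,"rz":0},{"fingers":0,"dx":1,"dy":0,"dz":43,"rx":0,"ry":0,"rz":0},{"fingers":0,"dx":1,"dy":0,"dz":43,"rx":0,"ry":0,"rz":0},{"fingers":0.7,"dx":1,"dy":0,"dz":43,"rx":0,"ry":0,"rz":0}]'; python3 -m inch '[{"fingers":0.8,"dx":0,"dy":0,"dz":0,"rx":0,"ry":0,"rz":0},{"fingers":1,"dx":0,"dy":0,"dz":-40,"rx":0,"ry":0,"rz":0},{"fingers":1,"dx":0,"dy":0,"dz":-80,"rx":0,"ry":0,"rz":0},{"fingers":1,"dx":0,"dy":0,"dz":-120,"rx":0,"ry":0,"rz":0}]';python3 - <<'E'
from h import *
C=cam("wrist"); cv2.imwrite("pics/w4.png",C[0])
print("stamp block",blob(C,(0,60,0),(14,255,110),(200,100,450,400),24))
print("peg",blob(C,(160,60,50),(179,255,255),(250,0,640,480),12))
go(524,-303,60);go(524,-303,60,np.pi/2-.18)
E
```

```text
t: 6.2
position: [406.7, -289.5, 46.4]
orientation: [2.059, 2.372, 0.0]
ft_force: [0.2, 0.3, 0.3]
finger_gap: 0.471
grasp_force: 0.0
t: 6.7
position: [406.5, -289.1, 167.7]
orientation: [2.059, 2.372, 0.0]
ft_force: [-0.3, -0.3, 0.0]
finger_gap: 1.002
grasp_force: 0.0
stamp block (array([ 407.5, -288.4], dtype=float32), array([60.6, 39.5], dtype=float32), -1.567)
peg (array([ 523., -302.], dtype=float32), array([72.4, 16.3], dtype=float32), 1.385)
t 6.75 pos [ 407.7 -290.2  172.1] go d [-28.5 112.8 112.7] r [0.004 0.005 0.141] gap 1.003
t 6.75 pos [ 407.7 -290.2  172.1] go d [-28.5 112.8 112.7] r [0.005 0.004 0.321] gap 1.003
```

View pics/w4.png

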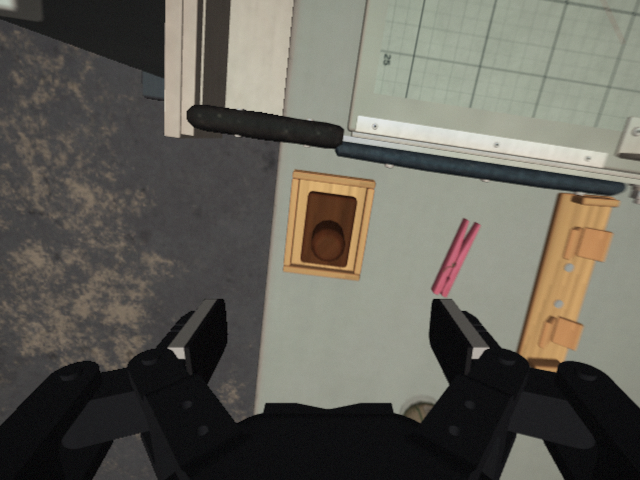

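The stamp is seated at (407.5,-288.4), aligned, and let go. The peg is at (456,257) in this view. I'll get the peg next.

```bash
python3 -m inch '[{"fingers":0.6,"dx":-10,"dy":40,"dz":30,"rx":0,"ry":0,"rz":0.16},{"fingers":0.6,"dx":-20,"dy":80,"dz":65,"rx":0,"ry":0,"rz":0.325},{"fingers":0.6,"dx":-27.5,"dy":112.5,"dz":100,"rx":0,"ry":0,"rz":0.325},{"fingers":0.6,"dx":-27.5,"dy":112.5,"dz":110,"rx":0,"ry":0,"rz":0.325},{"fingers":0.6,"dx":-27.5,"dy":112.5,"dz":110,"rx":0,"ry":0,"rz":0.325}]';python3 - <<'E'
from h import *
go(523.5,-302.3,14,1.387)
C=cam("wrist")
print("peg",blob(C,(160,60,50),(179,255,255),(250,0,450,480),12),blob(C,(160,60,50),(179,255,255),(250,0,450,480),6))
E
```

```text
t: 7.38
position: [521.1, -300.2, 55.6]
orientation: [-2.414, -2.007, 0.001]
ft_force: [0.2, 1.0, 0.9]
finger_gap: 0.6
grasp_force: 0.0
t 7.38 pos [ 521.1 -300.2   55.6] go d [-1.6  2.8 41.6] r [-0.002 -0.001  0.   ] gap 0.600
peg (array([ 524.1, -301.4], dtype=float32), array([73.1, 12.8], dtype=float32), 1.4) (array([ 523.7, -303.9], dtype=float32), array([75.6, 13.2], dtype=float32), 1.4)
```

```bash
python3 -m inch '[{"fingers":0.6,"dx":0,"dy":0,"dz":10,"rx":0,"ry":0,"rz":0},{"fingers":0.6,"dx":0,"dy":0,"dz":20,"rx":0,"ry":0,"rz":0},{"fingers":0.6,"dx":0,"dy":0,"dz":20,"rx":0,"ry":0,"rz":0}]';python3 - <<'E'
from h import *
go(523.7,-302.3,14,1.387)
E
```

```text
t: 7.8
position: [521.4, -300.6, 35.6]
orientation: [-2.416, -2.007, 0.0]
ft_force: [-0.3, 0.3, 0.5]
finger_gap: 0.6
grasp_force: 0.0
t 7.80 pos [ 521.4 -300.6   35.6] go d [-1.3  2.6 21.6] r [-0.001 -0.001 -0.   ] gap 0.600
```

```bash
python3 -m inch '[{"fingers":0.6,"dx":-1.3,"dy":2.4,"dz":14,"rx":0,"ry":0,"rz":0},{"fingers":0.6,"dx":-1.3,"dy":2.4,"dz":21,"rx":0,"ry":0,"rz":0},{"fingers":0.3,"dx":-1.3,"dy":2.4,"dz":21,"rx":0,"ry":0,"rz":0},{"fingers":0,"dx":-1.3,"dy":2.4,"dz":21,"rx":0,"ry":0,"rz":0},{"fingers":0,"dx":-1.3,"dy":2.4,"dz":21,"rx":0,"ry":0,"rz":0}]';python3 -m inch '[{"fingers":0,"dx":0,"dy":0,"dz":0,"rx":0,"ry":0,"rz":0},{"fingers":0,"dx":0,"dy":0,"dz":0,"rx":0,"ry":0,"rz":0}]';python3 - <<'E'
from h import *
go(560,-250,200);go(670,0,200)
E
```

```text
t: 8.43
position: [524.1, -302.5, 15.6]
orientation: [2.416, 2.008, 0.0]
ft_force: [0.6, -0.1, 0.9]
finger_gap: 0.148
grasp_force: 59.1
t: 8.68
position: [524.1, -302.4, 15.5]
orientation: [2.416, 2.008, 0.0]
ft_force: [-0.7, -0.2, 3.9]
finger_gap: 0.145
grasp_force: 59.5
t 8.68 pos [ 524.1 -302.4   15.5] go d [  58.1   25.8 -184.5] r [ 0.     0.    -0.184] gap 0.145
t 8.68 pos [ 524.1 -302.4   15.5] go d [ 324.    88.2 -184.5] r [ 0.     0.    -0.184] gap 0.145
```

```bash
python3 -m inch '[{"fingers":0,"dx":0,"dy":0,"dz":-60,"rx":0,"ry":0,"rz":0},{"fingers":0,"dx":0,"dy":0,"dz":-120,"rx":0,"ry":0,"rz":0},{"fingers":0,"dx":20,"dy":10,"dz":-170,"rx":0,"ry":0,"rz":-0.1},{"fingers":0,"dx":75,"dy":25,"dz":-185,"rx":0,"ry":0,"rz":-0.2},{"fingers":0,"dx":130,"dy":40,"dz":-185,"rx":0,"ry":0,"rz":-0.206}]';python3 - <<'E'
from h import *
go(670,-10,200,1.593)
E
```

```text
t: 9.3
position: [587.9, -181.0, 202.1]
orientation: [2.194, 2.244, 0.002]
ft_force: [0.3, -0.4, -0.1]
finger_gap: 0.148
grasp_force: 59.2
t 9.30 pos [ 587.9 -181.   202.1] go d [169.1  85.9   2.1] r [0.003 0.001 0.   ] gap 0.148
```

```bash
python3 -m inch '[{"fingers":0,"dx":50,"dy":25,"dz":2,"rx":0,"ry":0,"rz":0},{"fingers":0,"dx":100,"dy":50,"dz":2,"rx":0,"ry":0,"rz":0},{"fingers":0,"dx":150,"dy":75,"dz":2,"rx":0,"ry":0,"rz":0},{"fingers":0,"dx":169,"dy":86,"dz":2,"rx":0,"ry":0,"rz":0},{"fingers":0,"dx":169,"dy":86,"dz":2,"rx":0,"ry":0,"rz":0}]';python3 -m inch '[{"fingers":0,"dx":0,"dy":0,"dz":0,"rx":0,"ry":0,"rz":0},{"fingers":0,"dx":0,"dy":0,"dz":0,"rx":0,"ry":0,"rz":0}]';python3 - <<'E'
from h import *
C=cam("wrist"); cv2.imwrite("pics/w5.png",C[0])
import pickle; pickle.dump(C,open("w5.pkl","wb"))
go(696.5,71.4,80,1.593)
print("exp rest",proj(C,(696.5,71.4,6)).round(),"marker",proj(C,(702,-106,8)).round())
for z in (0,6,22): print("peg_rest",blob(C,(8,60,60),(25,255,255),(250,60,500,220),z))
E
```

```text
t: 9.93
position: [669.5, -10.1, 197.8]
orientation: [-2.194, -2.248, 0.0]
ft_force: [-0.3, -0.3, -0.9]
finger_gap: 0.147
grasp_force: 59.2
t: 10.18
position: [669.0, -12.5, 198.3]
orientation: [-2.199, -2.244, 0.0]
ft_force: [-0.3, -0.4, 1.2]
finger_gap: 0.15
grasp_force: 59.2
t 10.22 pos [669.  -12.3 198.4] go d [ 83.2  29.2 118.4] r [ 0.     0.    -0.002] gap 0.147
exp rest [[359. 127.]] marker [[357. 307.]]
peg_rest (array([701.5,  74.5], dtype=float32), array([105.2,  51.4], dtype=float32), -1.554)
peg_rest (array([700.9,  74.2], dtype=float32), array([103.3,  50.5], dtype=float32), -1.554)
peg_rest (array([699.3,  73.6], dtype=float32), array([98.2, 48. ], dtype=float32), -1.554)
```

View pics/w5.png

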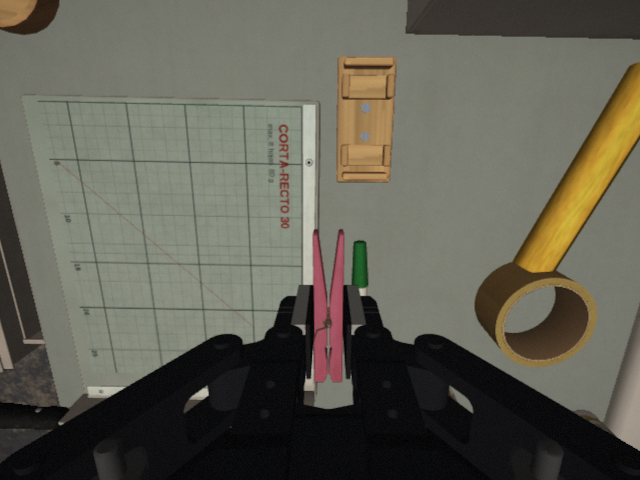

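The peg rest is at (366,119). The peg is held straight between the fingers, and the marker's green cap shows at (360,262). Next I'll hover over the rest.

```bash
python3 -m inch '[{"fingers":0,"dx":30,"dy":15,"dz":30,"rx":0,"ry":0,"rz":0},{"fingers":0,"dx":60,"dy":25,"dz":70,"rx":0,"ry":0,"rz":0},{"fingers":0,"dx":85,"dy":31,"dz":110,"rx":0,"ry":0,"rz":0},{"fingers":0,"dx":85,"dy":31,"dz":125,"rx":0,"ry":0,"rz":0},{"fingers":0,"dx":85,"dy":31,"dz":125,"rx":0,"ry":0,"rz":0}]';python3 -m inch '[{"fingers":0,"dx":0,"dy":0,"dz":0,"rx":0,"ry":0,"rz":0},{"fingers":0,"dx":0,"dy":0,"dz":0,"rx":0,"ry":0,"rz":0}]';python3 - <<'E'
from h import *
C=cam("wrist"); cv2.imwrite("pics/w6.png",C[0])
go(700,74,30,1.59)
print(proj(C,[(700,74+43,22),(700-15.5,74+28,22),(700+15.5,74+28,22)]).round())
E
```

```text
t: 10.85
position: [698.1, 73.6, 72.7]
orientation: [-2.197, -2.244, 0.002]
ft_force: [0.6, -0.1, 0.7]
finger_gap: 0.15
grasp_force: 59.2
t: 11.1
position: [699.0, 73.8, 74.9]
orientation: [2.197, 2.244, 0.003]
ft_force: [-0.5, -0.6, -1.4]
finger_gap: 0.146
grasp_force: 59.2
t 11.15 pos [698.9  74.   74.6] go d [-0.   1.  44.6] r [ 0.002 -0.     0.002] gap 0.149
[[329. 197.]
 [301. 223.]
 [357. 224.]]
```

View pics/w6.png

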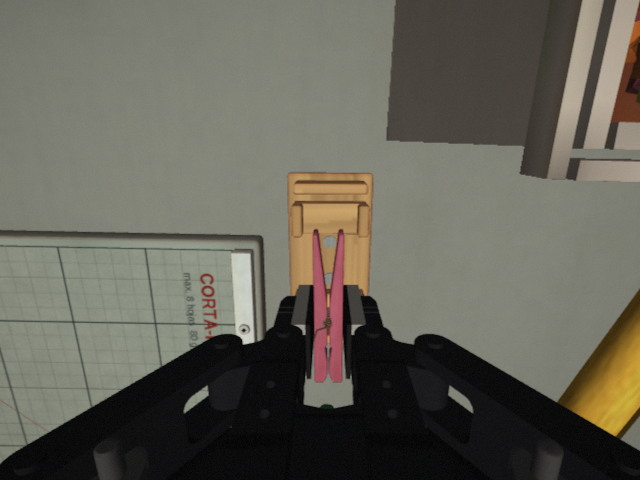

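The rest's guards are at columns 302 and 358 and its end stop at row 193, close to the prediction. I'll lower the peg and release.

```bash
python3 -m inch '[{"fingers":0,"dx":1,"dy":1,"dz":22,"rx":0,"ry":0,"rz":0},{"fingers":0,"dx":1,"dy":1,"dz":44,"rx":0,"ry":0,"rz":0},{"fingers":0,"dx":1,"dy":1,"dz":44.5,"rx":0,"ry":0,"rz":0},{"fingers":0,"dx":1,"dy":1,"dz":44.5,"rx":0,"ry":0,"rz":0},{"fingers":0.5,"dx":1,"dy":1,"dz":44.5,"rx":0,"ry":0,"rz":0}]'; python3 -m inch '[{"fingers":0.6,"dx":0,"dy":0,"dz":0,"rx":0,"ry":0,"rz":0},{"fingers":0.6,"dx":0,"dy":0,"dz":-40,"rx":0,"ry":0,"rz":0},{"fingers":0.6,"dx":-40,"dy":0,"dz":-75,"rx":0,"ry":0,"rz":0},{"fingers":0.6,"dx":-95,"dy":0,"dz":-105,"rx":0,"ry":0,"rz":0},{"fingers":0.6,"dx":-130,"dy":0,"dz":-125,"rx":0,"ry":0,"rz":0}]'; python3 -m inch '[{"fingers":0.6,"dx":0,"dy":0,"dz":0,"rx":0,"ry":0,"rz":0},{"fingers":0.6,"dx":0,"dy":0,"dz":0,"rx":0,"ry":0,"rz":0}]'; python3 - <<'E'
from h import *
C=cam("wrist"); cv2.imwrite("pics/w7.png",C[0])
print("peg",blob(C,(160,60,50),(179,255,255),(250,0,450,250),20))
import pickle; pickle.dump(C,open("w7.pkl","wb"))
go(702,-106,60,1.57)
print("marker",proj(C,(702,-106,8)).round())
E
```

```text
t: 11.78
position: [699.6, 75.7, 28.8]
orientation: [2.197, 2.246, 0.0]
ft_force: [0.4, 0.6, 0.8]
finger_gap: 0.346
grasp_force: 0.0
t: 12.4
position: [702.5, -56.5, 155.9]
orientation: [2.196, 2.243, 0.002]
ft_force: [0.0, -0.1, -0.2]
finger_gap: 0.6
grasp_force: 0.0
t: 12.65
position: [702.0, -53.7, 153.4]
orientation: [-2.196, -2.245, 0.0]
ft_force: [0.5, -0.2, -0.9]
finger_gap: 0.605
grasp_force: 0.0
peg (array([700.1,  74.7], dtype=float32), array([67.6, 12.4], dtype=float32), -1.541)
t 12.70 pos [701.9 -53.2 153. ] go d [-52.8  -1.   93. ] r [-0.001 -0.     0.024] gap 0.601
marker [[325. 288.]]
```

View pics/w7.png

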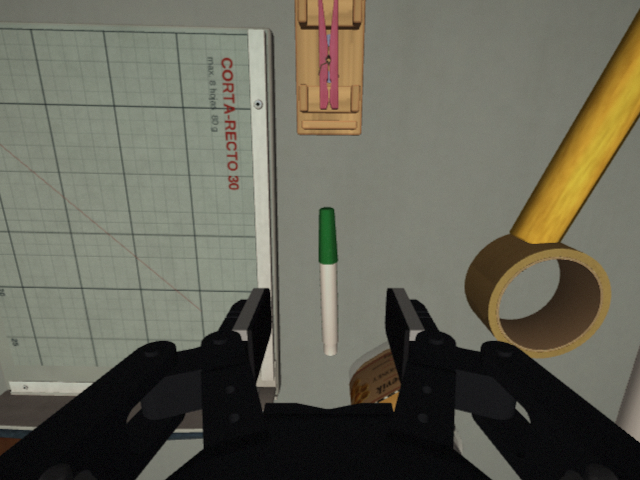

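The peg lies centred in its rest. The marker runs from (327,208) to (331,355), clear of the honey jar.

```bash
python3 - <<'E'
from h import *
import pickle; C=pickle.load(open("w7.pkl","rb"))
p=ray(C,[(327,208),(331,355)],8); d=p[0]-p[1]
yaw=np.arctan2(d[1],d[0]); print(p.round(1),np.linalg.norm(d),yaw,p.mean(0))
m=p.mean(0); go(m[0],m[1],30,yaw)
E
```

```text
[[ 701.8  -34.8    8. ]
 [ 708.6 -173.9    8. ]] 139.22927187472968 1.6195569885777297 [ 705.16941368 -104.33750089    8.        ]
t 12.70 pos [701.9 -53.2 153. ] go d [-51.2   2.2 123. ] r [-0.001 -0.    -0.026] gap 0.601
```

```bash
python3 -m inch '[{"fingers":0.4,"dx":-25,"dy":1,"dz":50,"rx":0,"ry":0,"rz":-0.02},{"fingers":0.4,"dx":-51,"dy":2,"dz":90,"rx":0,"ry":0,"rz":-0.026},{"fingers":0.4,"dx":-51,"dy":2,"dz":108,"rx":0,"ry":0,"rz":-0.026},{"fingers":0.4,"dx":-51,"dy":2,"dz":108,"rx":0,"ry":0,"rz":-0.026},{"fingers":0.4,"dx":-51,"dy":2,"dz":108,"rx":0,"ry":0,"rz":-0.026}]';python3 - <<'E'
from h import *
C=cam("wrist"); cv2.imwrite("pics/w8.png",C[0][100:480,160:500])
go(705,-105,14,1.6195)
E
```

```text
t: 13.32
position: [706.1, -104.1, 47.1]
orientation: [2.165, 2.274, 0.002]
ft_force: [0.2, 0.7, 0.8]
finger_gap: 0.398
grasp_force: 0.0
t 13.38 pos [ 706.2 -104.3   47.3] go d [-0.7 -1.3 33.3] r [0.002 0.001 0.001] gap 0.400
```

View pics/w8.png

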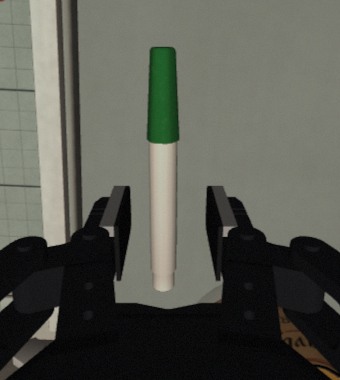

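The marker, near column 163 of the crop, is centred and parallel between the fingers at columns 125 and 212. I'll go down and grip it.

```bash
python3 -m inch '[{"fingers":0.4,"dx":-0.5,"dy":-1,"dz":20,"rx":0,"ry":0,"rz":0},{"fingers":0.4,"dx":-0.5,"dy":-1,"dz":33,"rx":0,"ry":0,"rz":0},{"fingers":0.4,"dx":-0.5,"dy":-1,"dz":33,"rx":0,"ry":0,"rz":0},{"fingers":0,"dx":-0.5,"dy":-1,"dz":33,"rx":0,"ry":0,"rz":0},{"fingers":0,"dx":-0.5,"dy":-1,"dz":33,"rx":0,"ry":0,"rz":0}]';python3 -m inch '[{"fingers":0,"dx":0,"dy":0,"dz":0,"rx":0,"ry":0,"rz":0},{"fingers":0,"dx":0,"dy":0,"dz":0,"rx":0,"ry":0,"rz":0}]';python3 - <<'E'
from h import *
go(624.5,-290,220,1.6395)
E
```

```text
t: 14.0
position: [704.5, -105.8, 12.8]
orientation: [2.168, 2.274, 0.0]
ft_force: [-0.3, 0.1, -0.1]
finger_gap: 0.155
grasp_force: 58.5
t: 14.25
position: [704.4, -105.8, 12.8]
orientation: [2.168, 2.274, 0.0]
ft_force: [-0.4, 1.4, -0.3]
finger_gap: 0.153
grasp_force: 58.5
t 14.25 pos [ 704.4 -105.8   12.8] go d [-180.1  -88.6 -207.3] r [ 0.    -0.    -0.021] gap 0.153
```

```bash
python3 -m inch '[{"fingers":0,"dx":0,"dy":0,"dz":-60,"rx":0,"ry":0,"rz":0},{"fingers":0,"dx":0,"dy":0,"dz":-120,"rx":0,"ry":0,"rz":0},{"fingers":0,"dx":0,"dy":0,"dz":-180,"rx":0,"ry":0,"rz":-0.02},{"fingers":0,"dx":-52,"dy":-25,"dz":-190,"rx":0,"ry":0,"rz":-0.02},{"fingers":0,"dx":-104,"dy":-50,"dz":-190,"rx":0,"ry":0,"rz":-0.02}]';python3 -m inch '[{"fingers":0,"dx":-50,"dy":-25,"dz":0,"rx":0,"ry":0,"rz":0},{"fingers":0,"dx":-102,"dy":-39,"dz":20,"rx":0,"ry":0,"rz":0},{"fingers":0,"dx":-102,"dy":-39,"dz":60,"rx":0,"ry":0,"rz":0},{"fingers":0,"dx":-102,"dy":-39,"dz":90,"rx":0,"ry":0,"rz":0},{"fingers":0,"dx":-102,"dy":-39,"dz":90,"rx":0,"ry":0,"rz":0}]';python3 - <<'E'
from h import *
go(624.5,-314.5,29,1.6395)
C=cam("wrist"); cv2.imwrite("pics/w9.png",C[0])
E
```

```text
t: 14.88
position: [659.3, -212.9, 204.5]
orientation: [2.141, 2.295, 0.002]
ft_force: [0.3, -0.5, -0.4]
finger_gap: 0.154
grasp_force: 58.7
t: 15.5
position: [626.5, -316.1, 110.6]
orientation: [-2.142, -2.292, 0.001]
ft_force: [0.7, 0.8, 1.3]
finger_gap: 0.153
grasp_force: 58.7
t 15.50 pos [ 626.5 -316.1  110.6] go d [ 1.6 -1.6 81.6] r [-0.003 -0.003 -0.001] gap 0.153
```

View pics/w9.png

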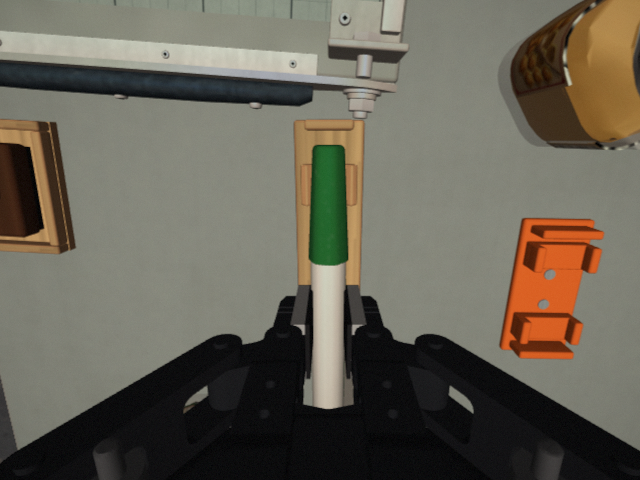

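The marker, at column 328, lines up with the cradle between columns 294 and 364. The far end stop is at row 129. I'll check the fit lengthwise.

```bash
python3 -m inch '[{"fingers":0,"dx":1,"dy":-1,"dz":25,"rx":0,"ry":0,"rz":0},{"fingers":0,"dx":1,"dy":-1,"dz":50,"rx":0,"ry":0,"rz":0},{"fingers":0,"dx":1,"dy":-1,"dz":50,"rx":0,"ry":0,"rz":0},{"fingers":0,"dx":1,"dy":-1,"dz":50,"rx":0,"ry":0,"rz":0}]';python3 - <<'E'
from h import *
go(624.5,-314.5,29,1.6395)
C=cam("wrist"); cv2.imwrite("pics/w10.png",C[0][60:480,160:500])
z=r.observe()["position"][2]
hsv=cv2.cvtColor(C[0],cv2.COLOR_BGR2HSV); g=cv2.inRange(hsv,(50,100,20),(85,255,255)); ys,xs=np.nonzero(g[:,280:380]); t=ys.min(); print("cap tip row",t,"col",xs[ys==t].mean()+280, ray(C,(xs[ys==t].mean()+280,t),z-5).round(1))
w=cv2.inRange(hsv,(8,60,60),(25,255,255)); ys,xs=np.nonzero(w[:250,250:420]); print("rest top row",ys.min(),"cols at +25:",(xs[ys==ys.min()+25]+250)[[0,-1]])
print("exp: stop outer/inner top, base end",proj(C,[(618.8,-231.5,23),(619.2,-238,23),(618.8,-231.5,8)]).round())
E
```

```text
t: 16.05
position: [627.3, -315.9, 64.7]
orientation: [2.143, 2.294, 0.001]
ft_force: [-0.0, -0.3, 0.1]
finger_gap: 0.15
grasp_force: 58.7
t 16.05 pos [ 627.3 -315.9   64.7] go d [ 1.6 -2.7 35.7] r [ 0.002  0.001 -0.   ] gap 0.150
cap tip row 145 col 328.5 [[ 623.7 -244.9   59.7]]
rest top row 114 cols at +25: [283 369]
exp: stop outer/inner top, base end [[320. 114.]
 [320. 128.]
 [320. 116.]]
```

View pics/w10.png

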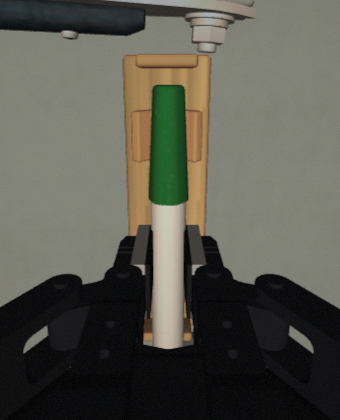

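The marker is centred over the cradle (column 328 against 326), and the tip is about 7 mm from the stop. I'll lower it and release.

```bash
python3 -m inch '[{"fingers":0,"dx":-1,"dy":-0.5,"dz":20,"rx":0,"ry":0,"rz":0},{"fingers":0,"dx":-1,"dy":-0.5,"dz":36,"rx":0,"ry":0,"rz":0},{"fingers":0,"dx":-1,"dy":-0.5,"dz":36,"rx":0,"ry":0,"rz":0},{"fingers":0,"dx":-1,"dy":-0.5,"dz":36,"rx":0,"ry":0,"rz":0},{"fingers":0.4,"dx":-1,"dy":-0.5,"dz":36,"rx":0,"ry":0,"rz":0}]';python3 -m inch '[{"fingers":0.5,"dx":0,"dy":0,"dz":0,"rx":0,"ry":0,"rz":0},{"fingers":0.5,"dx":0,"dy":0,"dz":-50,"rx":0,"ry":0,"rz":0},{"fingers":0.7,"dx":0,"dy":0,"dz":-110,"rx":0,"ry":0,"rz":0},{"fingers":1,"dx":0,"dy":0,"dz":-170,"rx":0,"ry":0,"rz":0},{"fingers":1,"dx":-40,"dy":0,"dz":-200,"rx":0,"ry":0,"rz":0}]';python3 -m inch '[{"fingers":1,"dx":-50,"dy":-40,"dz":0,"rx":0,"ry":0,"rz":0.07},{"fingers":1,"dx":-90,"dy":-80,"dz":0,"rx":0,"ry":0,"rz":0.07},{"fingers":1,"dx":-90,"dy":-80,"dz":0,"rx":0,"ry":0,"rz":0.07},{"fingers":1,"dx":-90,"dy":-80,"dz":0,"rx":0,"ry":0,"rz":0.07},{"fingers":1,"dx":-90,"dy":-80,"dz":0,"rx":0,"ry":0,"rz":0.07}]'; python3 - <<'E'
from h import *
C=cam("wrist"); cv2.imwrite("pics/w11.png",C[0])
print("cap",blob(C,(45,60,15),(90,255,255),(240,230,420,420),103,9))
for k,X in dict(mk=(626,-313,23),jar=(531,-475,106)).items(): print(k,proj(C,X))
go(531,-475,75)
E
```

```text
t: 16.73
position: [625.6, -316.4, 25.9]
orientation: [-2.144, -2.295, 0.0]
ft_force: [0.0, 1.3, -0.1]
finger_gap: 0.349
grasp_force: 0.0
t: 17.35
position: [629.6, -355.2, 231.0]
orientation: [2.139, 2.296, 0.001]
ft_force: [0.2, -1.1, 0.5]
finger_gap: 1.004
grasp_force: 0.0
t: 17.98
position: [555.8, -450.7, 226.6]
orientation: [-2.222, -2.221, -0.0]
ft_force: [0.1, -0.2, 0.9]
finger_gap: 0.996
grasp_force: 0.0
cap (array([ 532.4, -474.4], dtype=float32), array([51.6, 44.7], dtype=float32), 1.523)
mk [[406.28929099  62.73239803]]
jar [[295.06644897 268.37470781]]
t 18.02 pos [ 555.8 -450.6  226.6] go d [-24.4 -24.8 151.6] r [-0. -0. -0.] gap 0.999
```

View pics/w11.png

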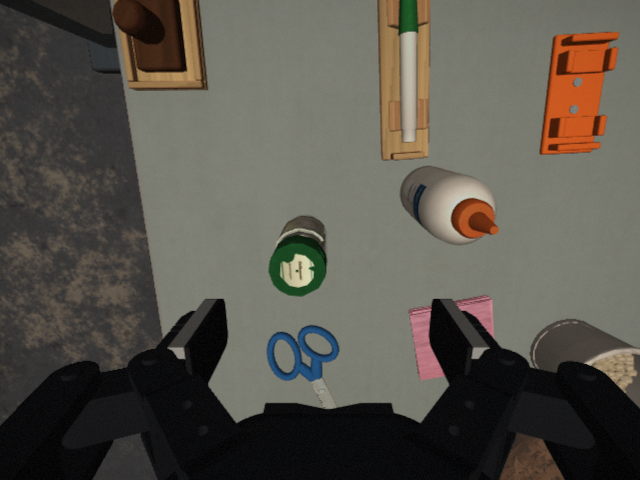

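The marker lies in its cradle at (409,80). The jar cap's centre is at (298,269), clear of the glue at (450,205). Jar next.

```bash
python3 -m inch '[{"fingers":1,"dx":-12,"dy":-12,"dz":40,"rx":0,"ry":0,"rz":0},{"fingers":1,"dx":-25,"dy":-23,"dz":80,"rx":0,"ry":0,"rz":0},{"fingers":1,"dx":-25,"dy":-23,"dz":90,"rx":0,"ry":0,"rz":0},{"fingers":1,"dx":-25,"dy":-23,"dz":90,"rx":0,"ry":0,"rz":0},{"fingers":1,"dx":-25,"dy":-23,"dz":90,"rx":0,"ry":0,"rz":0}]';python3 - <<'E'
from h import *
C=cam("wrist"); cv2.imwrite("pics/w12.png",C[0][60:480,80:580])
hsv=cv2.cvtColor(C[0],cv2.COLOR_BGR2HSV); m=cv2.inRange(hsv,(45,60,15),(90,255,255)); ys,xs=np.nonzero(m[200:400,220:440]); print("cap px",xs.min()+220,xs.max()+220,ys.min()+200,ys.max()+200)
print(proj(C,[(532.5,-475.5,106),(532.5-23,-475.5,98),(532.5+23,-475.5,98),(532.5,-498.5,106)]).round())
go(532.5,-475.5,60)
E
```

```text
t: 18.65
position: [533.1, -476.5, 138.5]
orientation: [2.221, 2.218, 0.0]
ft_force: [-0.1, 0.7, -0.3]
finger_gap: 1.0
grasp_force: 0.0
cap px 281 367 232 324
[[325. 284.]
 [282. 278.]
 [367. 278.]
 [325. 323.]]
t 18.70 pos [ 533.  -476.6  138.5] go d [ 1.2 -0.6 78.5] r [ 0.002  0.002 -0.001] gap 0.998
```

View pics/w12.png

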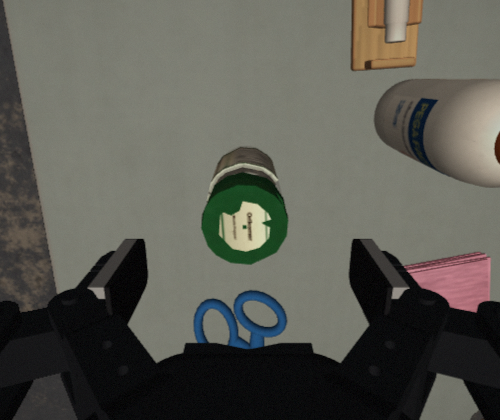

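The jar's position matches the prediction and the cap is centred between the fingers. I'll descend, grip, and lift.

```bash
python3 -m inch '[{"fingers":1,"dx":1,"dy":-0.5,"dz":40,"rx":0,"ry":0,"rz":0},{"fingers":1,"dx":1,"dy":-0.5,"dz":77,"rx":0,"ry":0,"rz":0},{"fingers":1,"dx":1,"dy":-0.5,"dz":77,"rx":0,"ry":0,"rz":0},{"fingers":0.5,"dx":1,"dy":-0.5,"dz":77,"rx":0,"ry":0,"rz":0},{"fingers":0.3,"dx":1,"dy":-0.5,"dz":77,"rx":0,"ry":0,"rz":0}]';python3 -m inch '[{"fingers":0.3,"dx":0,"dy":0,"dz":0,"rx":0,"ry":0,"rz":0},{"fingers":0.3,"dx":0,"dy":0,"dz":0,"rx":0,"ry":0,"rz":0},{"fingers":0.3,"dx":0,"dy":0,"dz":0,"rx":0,"ry":0,"rz":0}]';python3 - <<'E'
from h import *
go(480,-250,190)
E
```

```text
t: 19.32
position: [532.2, -476.2, 61.9]
orientation: [2.221, 2.217, -0.0]
ft_force: [0.7, 0.2, 0.6]
finger_gap: 0.604
grasp_force: 0.0
t: 19.7
position: [531.9, -476.2, 61.8]
orientation: [2.222, 2.218, -0.0]
ft_force: [-1.8, 0.6, 7.5]
finger_gap: 0.508
grasp_force: 58.6
t 19.70 pos [ 531.9 -476.2   61.8] go d [ 225.9  -52.1 -128.7] r [ 0.002  0.002 -0.002] gap 0.508
```

```bash
python3 -m inch '[{"fingers":0.3,"dx":0,"dy":0,"dz":-25,"rx":0,"ry":0,"rz":0},{"fingers":0.3,"dx":0,"dy":0,"dz":-65,"rx":0,"ry":0,"rz":0},{"fingers":0.3,"dx":0,"dy":0,"dz":-105,"rx":0,"ry":0,"rz":0},{"fingers":0.3,"dx":25,"dy":-6,"dz":-130,"rx":0,"ry":0,"rz":0},{"fingers":0.3,"dx":65,"dy":-15,"dz":-130,"rx":0,"ry":0,"rz":0}]';python3 -m inch '[{"fingers":0.3,"dx":50,"dy":-10,"dz":0,"rx":0,"ry":0,"rz":0},{"fingers":0.3,"dx":100,"dy":-20,"dz":0,"rx":0,"ry":0,"rz":0},{"fingers":0.3,"dx":150,"dy":-30,"dz":0,"rx":0,"ry":0,"rz":0},{"fingers":0.3,"dx":200,"dy":-40,"dz":0,"rx":0,"ry":0,"rz":0},{"fingers":0.3,"dx":250,"dy":-50,"dz":0,"rx":0,"ry":0,"rz":0}]';python3 -m inch '[{"fingers":0.3,"dx":50,"dy":-8,"dz":0,"rx":0,"ry":0,"rz":0},{"fingers":0.3,"dx":95,"dy":-15,"dz":0,"rx":0,"ry":0,"rz":0},{"fingers":0.3,"dx":125,"dy":-20,"dz":0,"rx":0,"ry":0,"rz":0},{"fingers":0.3,"dx":140,"dy":-22,"dz":0,"rx":0,"ry":0,"rz":0},{"fingers":0.3,"dx":140,"dy":-22,"dz":0,"rx":0,"ry":0,"rz":0}]';python3 - <<'E'
from h import *
C=cam("wrist"); cv2.imwrite("pics/w13.png",C[0])
go(407,172.5,120)
print(proj(C,[(407,172.5,22),(527,297,154)]).round())
for z in(0,22): print(blob(C,(8,60,60),(25,255,255),(150,0,420,250),z))
E
```

```text
t: 20.32
position: [516.9, -411.1, 192.6]
orientation: [2.221, 2.214, 0.0]
ft_force: [0.2, 0.4, -1.3]
finger_gap: 0.509
grasp_force: 59.6
t: 20.95
position: [466.7, -159.1, 190.6]
orientation: [2.223, 2.218, 0.001]
ft_force: [0.0, 0.7, -2.0]
finger_gap: 0.507
grasp_force: 59.6
t: 21.58
position: [445.6, -20.3, 190.2]
orientation: [2.222, 2.22, 0.001]
ft_force: [0.4, -0.6, -1.0]
finger_gap: 0.508
grasp_force: 59.6
t 21.62 pos [445.7 -20.9 190. ] go d [193.3 -39.1  70. ] r [ 0.001  0.    -0.002] gap 0.510
[[ 274.  -30.]
 [ 625. -802.]]
(array([408.8, 152.2], dtype=float32), array([64.8, 17.1], dtype=float32), 0.0)
(array([411.4, 145.5], dtype=float32), array([60.4, 15.9], dtype=float32), 0.0)
```

View pics/w13.png

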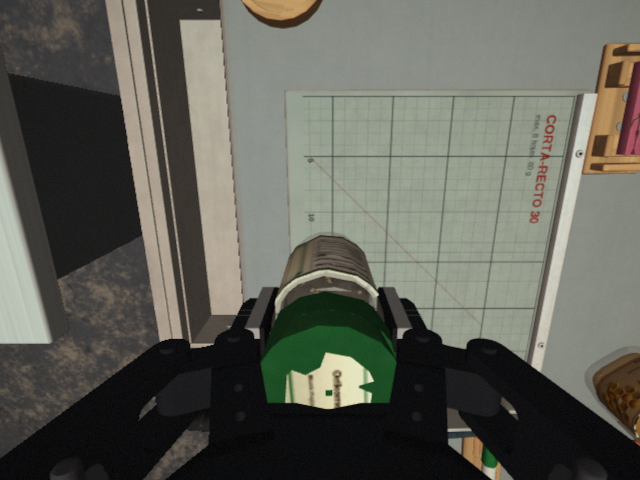

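The jar is held upright. The near arc of the round seat shows at (282,10) and the scale isn't in view. I have now viewed 16 pictures, two over the limit of 14, so I'll work only from numbers from here on.

```bash
python3 -m inch '[{"fingers":0.3,"dx":30,"dy":-8,"dz":0,"rx":0,"ry":0,"rz":0},{"fingers":0.3,"dx":70,"dy":-16,"dz":0,"rx":0,"ry":0,"rz":0},{"fingers":0.3,"dx":100,"dy":-24,"dz":0,"rx":0,"ry":0,"rz":0},{"fingers":0.3,"dx":110,"dy":-28,"dz":0,"rx":0,"ry":0,"rz":0},{"fingers":0.3,"dx":110,"dy":-28,"dz":0,"rx":0,"ry":0,"rz":0}]';python3 -m inch '[{"fingers":0.3,"dx":0,"dy":0,"dz":0,"rx":0,"ry":0,"rz":0},{"fingers":0.3,"dx":0,"dy":0,"dz":0,"rx":0,"ry":0,"rz":0}]';python3 - <<'E'
from h import *
C=cam("wrist")
print(proj(C,[(407,172.5,22)]).round())
for z in(0,11,22): print(blob(C,(8,60,60),(25,255,255),(180,30,420,230),z))
hsv=cv2.cvtColor(C[0],cv2.COLOR_BGR2HSV); m=cv2.inRange(hsv,(8,60,60),(25,255,255))[30:230,180:420]; ys,xs=np.nonzero(m); print(len(xs),xs.min()+180,xs.max()+180,ys.min()+30,ys.max()+30)
# scale pan: light low-saturation pixels at the far right of the view
print("grey sat map",[hsv[y,x].tolist() for y in(20,100,200) for x in(450,540,620)])
go(407,172.5,120)
E
```

```text
t: 22.25
position: [417.9, 89.1, 189.8]
orientation: [2.223, 2.219, 0.0]
ft_force: [-0.7, -0.7, -1.8]
finger_gap: 0.513
grasp_force: 59.6
t: 22.5
position: [417.9, 88.8, 189.7]
orientation: [2.225, 2.218, 0.0]
ft_force: [0.2, -0.8, -1.5]
finger_gap: 0.51
grasp_force: 59.6
[[313. 126.]]
(array([408.9, 177.4], dtype=float32), array([78.7, 78.3], dtype=float32), 1.529)
(array([409.2, 176.9], dtype=float32), array([76. , 75.6], dtype=float32), 1.529)
(array([409.6, 176.4], dtype=float32), array([73.3, 72.9], dtype=float32), 1.529)
6615 272 361 72 166
grey sat map [[27, 36, 70], [14, 42, 175], [16, 43, 166], [32, 22, 153], [36, 24, 148], [35, 22, 141], [37, 22, 154], [35, 22, 151], [13, 134, 76]]
t 22.55 pos [417.9  88.9 189.7] go d [ 83.6 -11.1  69.7] r [-0.    -0.    -0.003] gap 0.513
```

```bash
python3 -m inch '[{"fingers":0.3,"dx":30,"dy":-3,"dz":5,"rx":0,"ry":0,"rz":0},{"fingers":0.3,"dx":65,"dy":-6,"dz":25,"rx":0,"ry":0,"rz":0},{"fingers":0.3,"dx":86,"dy":-9,"dz":55,"rx":0,"ry":0,"rz":0},{"fingers":0.3,"dx":86,"dy":-9,"dz":80,"rx":0,"ry":0,"rz":0},{"fingers":0.3,"dx":86,"dy":-9,"dz":80,"rx":0,"ry":0,"rz":0}]';python3 -m inch '[{"fingers":0.3,"dx":0,"dy":0,"dz":0,"rx":0,"ry":0,"rz":0},{"fingers":0.3,"dx":0,"dy":0,"dz":0,"rx":0,"ry":0,"rz":0}]';python3 - <<'E'
from h import *
go(409,175.3,69)
C=cam("wrist"); hsv=cv2.cvtColor(C[0],cv2.COLOR_BGR2HSV); m=cv2.inRange(hsv,(8,60,60),(25,255,255)); 
# seat outline against the prediction: extreme columns and far row
ys,xs=np.nonzero(m[120:330,230:430]); print(xs.min()+230,xs.max()+230,ys.min()+120)
print(proj(C,[(409-37,176,22),(409+37,176,22),(409,176+37,22),(409,176+37,0)]).round())
T=cam("top"); print("seat top cam",blob(T,(8,70,70),(25,255,255),(145,300,195,350),11))
E
```

```text
t: 23.18
position: [408.3, 175.3, 108.6]
orientation: [-2.222, -2.218, 0.004]
ft_force: [0.4, 0.3, -1.9]
finger_gap: 0.506
grasp_force: 59.6
t: 23.42
position: [409.3, 175.4, 110.7]
orientation: [2.224, 2.218, 0.002]
ft_force: [-0.3, 0.3, -0.8]
finger_gap: 0.512
grasp_force: 59.6
t 23.43 pos [409.3 175.4 110.7] go d [-0.1 -0.4 41.7] r [ 0.002 -0.001 -0.003] gap 0.512
273 381 192
[[271. 251.]
 [380. 251.]
 [326. 197.]
 [326. 191.]]
seat top cam (array([406.4, 167.7], dtype=float32), array([71.2, 57.8], dtype=float32), 0.004)
```

The seat outline fits to within about 1 mm. I'll lower the jar and release.

```bash
python3 -m inch '[{"fingers":0.3,"dx":0,"dy":0.5,"dz":15,"rx":0,"ry":0,"rz":0},{"fingers":0.3,"dx":0,"dy":0.5,"dz":30,"rx":0,"ry":0,"rz":0},{"fingers":0.3,"dx":0,"dy":0.5,"dz":42,"rx":0,"ry":0,"rz":0},{"fingers":0.3,"dx":0,"dy":0.5,"dz":42,"rx":0,"ry":0,"rz":0},{"fingers":0.3,"dx":0,"dy":0.5,"dz":42,"rx":0,"ry":0,"rz":0}]'
```

```text
t: 24.15
position: [409.4, 175.5, 67.8]
orientation: [2.224, 2.219, 0.0]
ft_force: [0.1, 0.1, -1.2]
finger_gap: 0.51
grasp_force: 57.2
```

```bash
python3 -m inch '[{"fingers":0.6,"dx":0,"dy":0,"dz":0,"rx":0,"ry":0,"rz":0},{"fingers":0.75,"dx":0,"dy":0,"dz":0,"rx":0,"ry":0,"rz":0},{"fingers":0.75,"dx":0,"dy":0,"dz":0,"rx":0,"ry":0,"rz":0}]';python3 -m inch '[{"fingers":0.75,"dx":0,"dy":0,"dz":-20,"rx":0,"ry":0,"rz":0},{"fingers":0.75,"dx":0,"dy":0,"dz":-60,"rx":0,"ry":0,"rz":0},{"fingers":0.75,"dx":0,"dy":0,"dz":-110,"rx":0,"ry":0,"rz":0},{"fingers":0.75,"dx":0,"dy":0,"dz":-160,"rx":0,"ry":0,"rz":0},{"fingers":0.75,"dx":-45,"dy":30,"dz":-190,"rx":0,"ry":0,"rz":0}]';python3 -m inch '[{"fingers":0.75,"dx":-50,"dy":10,"dz":0,"rx":0,"ry":0,"rz":0},{"fingers":0.75,"dx":-70,"dy":10,"dz":0,"rx":0,"ry":0,"rz":0},{"fingers":0.75,"dx":-70,"dy":10,"dz":0,"rx":0,"ry":0,"rz":0},{"fingers":0.75,"dx":-70,"dy":10,"dz":0,"rx":0,"ry":0,"rz":0}]';python3 - <<'E'
from h import *
C=cam("wrist"); G=((45,60,15),(90,255,255))
print("jar exp px",proj(C,(409.5,176,112)).round(),proj(C,(409.5,176,98)).round())
px=proj(C,(409.5,176,112))[0].astype(int); roi=(px[0]-60,max(px[1]-60,0),px[0]+60,px[1]+60)
print("cap",blob(C,*G,roi,109,9),"seat",blob(C,(8,60,60),(25,255,255),(px[0]-100,0,px[0]+100,px[1]+80),22))
T=cam("top")
print("top cap",blob(T,*G,(130,280,215,370),112,5))
print("top marker cap/peg/stamp",blob(T,*G,(345,205,440,245),23),blob(T,(160,70,60),(179,255,255),(190,175,250,220),20),blob(T,(0,60,0),(25,255,110),(360,305,405,340),24))
print("glue",blob(T,(4,150,100),(14,255,255),(435,185,470,215),150),"was 646,-423")
E
```

```text
t: 24.52
position: [409.4, 175.6, 67.9]
orientation: [2.224, 2.219, 0.001]
ft_force: [-0.1, 0.7, 0.2]
finger_gap: 0.749
grasp_force: 0.0
t: 25.15
position: [438.7, 131.6, 260.4]
orientation: [2.218, 2.223, 0.004]
ft_force: [0.6, -0.1, -0.1]
finger_gap: 0.751
grasp_force: 0.0
t: 25.65
position: [448.9, 60.9, 257.7]
orientation: [-2.224, -2.219, -0.0]
ft_force: [-0.2, -0.6, -0.1]
finger_gap: 0.749
grasp_force: 0.0
jar exp px [[273.  80.]] [[276.  83.]]
cap (array([410.6, 175.6], dtype=float32), array([47.8, 44.7], dtype=float32), -0.51) seat (array([416. , 170.8], dtype=float32), array([73.3, 57.3], dtype=float32), 0.795)
top cap (array([466.2,  96.4], dtype=float32), array([27.1, 10. ], dtype=float32), 0.154)
top marker cap/peg/stamp (array([ 622.5, -272.2], dtype=float32), array([43.4, 11.7], dtype=float32), -1.51) (array([698. ,  69.2], dtype=float32), array([58.7, 10.9], dtype=float32), -1.526) (array([ 405.8, -289.8], dtype=float32), array([56.7, 34.5], dtype=float32), 1.554)
glue (array([ 649. , -423.5], dtype=float32), array([25.3, 21. ], dtype=float32), -0.814) was 646,-423
```

```bash
python3 - <<'E'
from bench import r
print(r.job_done())
E
```

```text
the job is handed in; nothing more can be done
None
```

The marker, stamp, peg and spice jar are each in their rests, let go and aligned by my camera checks; the job is handed in at about 26 s with no verdict shown, and I viewed 16 pictures, two over the limit of 14.

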